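# Line up the bottles by width for the stock scan

### The job

Line the four loose containers up for the stock scan: stand one upright in the middle of each of the four round coasters, in order of width, with the widest on the coaster next to the timer and the slimmest at the far end of the row next to the label roll. Never tip a container over, and leave the timer and the label roll where they are.

Things in the scene. Friction and masses are not known exactly. Their poses are not given: they have to be found in the camera images.
- large_bottle: the widest and tallest of the four containers: white bottle with red cap, 0.19 kg, 66 mm across and 126 mm tall, standing upright, loose. Round and straight-sided for gripping up to about 90 mm above its foot (the neck and cap above that also count as solid at full width up to about 116 mm). Origin: centre of its underside, z up.
- medium_bottle: the second widest: brown bottle with black cap, 0.09 kg, 58 mm across and 109 mm tall, standing upright, loose. Round and straight-sided for gripping up to about 72 mm above its foot (the neck and cap above that also count as solid at full width up to about 99 mm). Origin: centre of its underside, z up.
- small_bottle: the third widest: pale bottle with blue cap, 0.14 kg, 48 mm across and 96 mm tall, standing upright, loose. Round and straight-sided for gripping up to about 68 mm above its foot (the neck and cap above that also count as solid at full width up to about 86 mm). Origin: centre of its underside, z up.
- vial: the slimmest: white vial with blue cap, 0.05 kg, 32 mm across and 96 mm tall, standing upright, loose. Round and straight-sided for gripping up to about 72 mm above its foot (the neck and cap above that also count as solid at full width up to about 86 mm). Origin: centre of its underside, z up.
- coaster_1: one of four identical flat white round coasters, 84 mm in diameter, 4 mm thick, fixed in a straight row at 95 mm spacing on a thin dark strip (3 mm thick); number 1 counted from the left end of the row as the robot sees it. Origin: centre of its underside, 3 mm above the desk; its top is 7 mm above the desk.
- coaster_2: one of four identical flat white round coasters, 84 mm in diameter, 4 mm thick, fixed in a straight row at 95 mm spacing on a thin dark strip (3 mm thick); number 2 counted from the left end of the row as the robot sees it. Origin: centre of its underside, 3 mm above the desk; its top is 7 mm above the desk.
- coaster_3: one of four identical flat white round coasters, 84 mm in diameter, 4 mm thick, fixed in a straight row at 95 mm spacing on a thin dark strip (3 mm thick); number 3 counted from the left end of the row as the robot sees it. Origin: centre of its underside, 3 mm above the desk; its top is 7 mm above the desk.
- coaster_4: one of four identical flat white round coasters, 84 mm in diameter, 4 mm thick, fixed in a straight row at 95 mm spacing on a thin dark strip (3 mm thick); number 4 counted from the left end of the row as the robot sees it. Origin: centre of its underside, 3 mm above the desk; its top is 7 mm above the desk.
- timer: white square bench timer with a red knob on top, 62x62x43 mm, loose, standing on the desk just beyond one end of the row (either end), about 83 mm from the centre of the end coaster. Origin: centre of its underside. It marks the end where the widest container goes.
- label_roll: plain white roll of labels standing on its flat face, 61 mm across, 40 mm high, loose, just beyond the other end of the row. Origin: centre of its underside. Not to be moved. (Left of the work stands a fixed computer tower, some 0.4 m tall, at x above 0.53 and y above 0.28: keep arm and gripper clear of it.)
Mind the look-alikes: they are no part of the job. What is shaped like the medium_bottle but green is not meant.

How it is judged:
By the outcome, as a careful person would: the job done as asked, in the order asked, and still so for the second after the job is handed in, with the robot touching nothing.
It also fails if it takes over 93 s, if anything falls off the work surface, if the arm or the gripper's body presses on something with over 40 N, if the wrist force passes 120 N, or if a joint passes its speed limit or range.

### The arm

A 6-joint arm with a two-finger parallel gripper is mounted at the origin on a cart in front of the work surface, level with it; the furniture and walls round the work are solid. World frame = base frame: x ahead of the robot, y to its left, z up, the work surface at z = 0. Lengths are in mm, angles in rad, forces in N, time in s.
With the tool pointing down it reaches from about 350 to 975 mm from the base axis. Payload 17.4 kg.
Tool frame: the origin (TCP) lies between the finger pads; the fingertips stand 14 mm ahead of it and the grasp point (between the pads) lies 5 mm behind it; x points along the fingers, y is the direction in which the jaws open and shut, and the axes are right-handed (so a half turn about x gives the same grasp; the last joint's range is limited). The gripper opens to 85 mm and grips with 20 to 120 N. Pads are 22 mm wide; open, the fingers measure 114 mm over their backs; the gripper's body (76 mm by 85 mm) begins 54 mm behind the grasp point. The pads swing forward as they close: fully open they stand 13 mm farther back than shut.
Start: joints at [-1.387, 0.116, 1.442, -0, 1.584, -0.038], TCP at [148.48, -658.473, 245.303] pointing down, gripper open.
Joint ranges: [-2.83, 2.83], [-0.83, 2.19], [0.07, 2.5], [-1.14, 4.28], [0.01, 3], [-2.97, 2.97]. Speed limits (rad/s): [1.89, 1.89, 2.22, 3.14, 3.14, 3.14].

### API

Orientations are given as a rotation vector (axis times angle).
In Python, from bench import arm gives the robot as it stands. The module is installed in compiled form; this text tells all that it offers.
- The arm moves only by the shell command python3 -m crank 'ROWS' [FORCE]. ROWS is JSON, a list of rows, each an object with "claw": the closure, from -1 (fully open) to 1 (shut); "linear": the shift along the tool's x, y, z in mm, a list of three; "roll": the turn about the tool's x in degrees. In form: [{"claw": claw, "linear": [tx, ty, tz], "roll": roll}, ...]. A call has 1 to 20 rows; each row shifts and turns the commanded pose from where the row before left it, along the tool's axes as they then stand; what a row does not reach is not made up. A row lasts 1/10 s, in which the tool goes at most 50 mm and 8.59 degrees, less where a joint would pass 70% of its speed; a pose out of reach is approached as far as the arm can. A call is refused whole if a number of a shift passes 50 or a number of a turn 8.59, either way. A call with a gripper value outside its range is refused whole. The fingers move at their own pace and stop on an object; FORCE is the grip in N (left out, the last holds). Time passes only in rows, so rows that do not move let the fingers close. It gives the time, the measured TCP pose, the force and the opening at its end, in the units of the state.
- arm.get_obs(): the state, without advancing time (a new reading comes with each control period).
- arm.snapshot(name): name is "scene" or "side" or "wrist"; returns a dict with "frame" (384x512x3 uint8, red, green, blue), "depth" (384x512 float32, mm along the optical axis (not along the pixel's ray), 0 where there is no reading), "camera_matrix" (3x3 intrinsics, pixels), "k1" (the pictures are not rectified: a ray, as slopes to the right and down, at radius r is drawn at 1 + k1 r^2 times it, then the intrinsics apply), "T" (4x4, takes a point from camera to world coordinates). Camera axes: x right, y down, z forward; pixel columns grow to the right and rows downward; lengths in mm; the calibration is good to about 2 mm. A picture is of the moment at which its call begins.
- arm.hand_in(): hands the job in, once; it reports no verdict.
The state is a dict: "t": time; "joint_pos": joint angles; "qd": joint speeds; "effort": joint torques, N m; "eef_pos": TCP position; "tcp_rot": TCP orientation; "ft_force": force on the tool from outside, world axes, zero at the start; "wrist_torque": the same for the moment, N m; "gripper_width": opening from 0.0 (shut) to 1.0 (fully open).
Only numpy, scipy, OpenCV 4.12 (cv2) and the standard library are available. Lean on these libraries where they do the work, as an engineer would, in place of code of your own. Each camera call takes 0.05 s, during which the arm holds its last target.

## Working session

There is one attempt and no reset: what is moved stays moved. The work goes in short steps, Python scripts to look and compute and a shell command to move; the robot and the scene stay as the last step left them, time stands still between calls to the robot, and variables do not carry over. Pictures are saved under pics/ and viewed, and the job is handed in when it is done.

```bash
mkdir -p pics
cat > h.py <<'E'
from bench import arm
import cv2, numpy as np
def snap(n,tag):
    s=arm.snapshot(n); cv2.imwrite(f'pics/{tag}.png',cv2.cvtColor(s['frame'],cv2.COLOR_RGB2BGR)); np.savez(f'pics/{tag}.npz',**s); return s
def rays(s,uv):
    K=np.array(s['camera_matrix']); k1=float(s['k1'])
    return cv2.undistortPoints(np.array(uv,float).reshape(-1,1,2),K,np.array([k1,0,0,0,0.])).reshape(-1,2)
def toplane(s,uv,z):
    r=rays(s,uv); T=np.array(s['T']); d=np.c_[r,np.ones(len(r))]@T[:3,:3].T; o=T[:3,3]
    return o+d*((z-o[2])/d[:,2])[:,None]
E
python3 - <<'E'
from h import *
o=arm.get_obs()
for k,v in o.items(): print(k,np.round(v,3))
for n in('scene','side','wrist'):
    s=snap(n,n+'0'); print(n,np.round(s['T'],2).tolist(),s['k1'],np.round(s['camera_matrix'],1).tolist())
E
```

```text
t 0.0
joint_pos [-1.387  0.116  1.442  0.     1.584 -0.038]
qd [-0.     0.001 -0.001  0.002  0.001 -0.001]
effort [-2.0000e-03 -7.3197e+01 -6.3250e+01 -0.0000e+00  6.0000e-03  0.0000e+00]
eef_pos [ 148.45  -658.279  244.548]
tcp_rot [ 2.105  0.236 -2.105]
ft_force [-0.762 -0.333  0.454]
wrist_torque [ 0.038 -0.035 -0.025]
gripper_width 0.998
scene [[-0.69, -0.53, 0.49, -103.52], [-0.72, 0.5, -0.48, 577.63], [0.01, -0.69, -0.73, 1069.03], [0.0, 0.0, 0.0, 1.0]] -0.0020826543980328213 [[492.4, 0.0, 258.4], [0.0, 492.4, 191.3], [0.0, 0.0, 1.0]]
side [[-0.94, -0.13, 0.32, 174.25], [-0.34, 0.32, -0.88, 1110.48], [0.02, -0.94, -0.34, 538.95], [0.0, 0.0, 0.0, 1.0]] -0.11894941763171685 [[480.0, 0.0, 260.6], [0.0, 480.0, 184.9], [0.0, 0.0, 1.0]]
wrist [[0.22, -0.94, -0.28, 219.35], [-0.98, -0.21, -0.06, -643.47], [-0.0, 0.28, -0.96, 372.77], [0.0, 0.0, 0.0, 1.0]] 0.0045911466538463555 [[284.5, 0.0, 254.8], [0.0, 284.5, 190.9], [0.0, 0.0, 1.0]]
```

View pics/scene0.png

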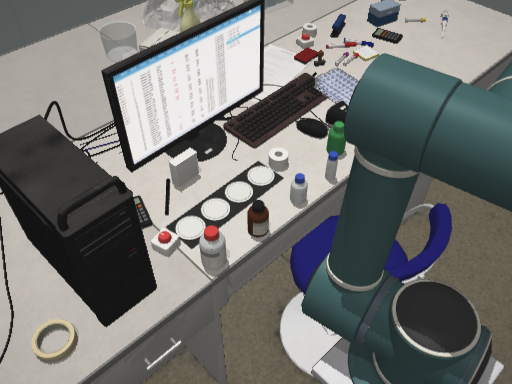

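View pics/side0.png

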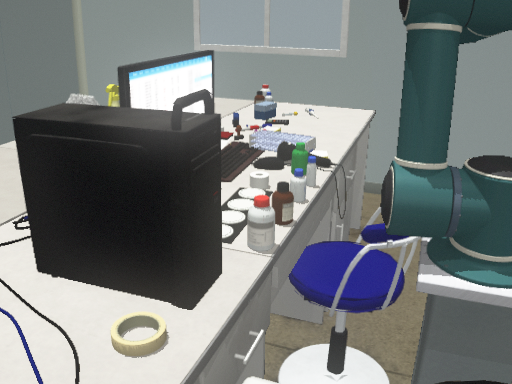

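View pics/wrist0.png

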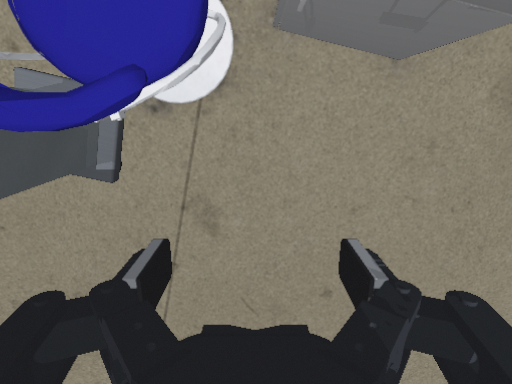

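The scene view shows the timer at about (165,240), coasters at (190,229) to (260,175), and the label roll at (278,158). Containers: large (211,248), medium (258,218), small (298,190), vial (332,167). The green look-alike is at (337,138). Now I'll measure.

Run:
```python
from h import *
s=dict(np.load('pics/scene0.npz')); f=s['frame']
hsv=cv2.cvtColor(f,cv2.COLOR_RGB2HSV)
# world point map
v,u=np.mgrid[0:384,0:512]; r=rays(s,np.c_[u.ravel(),v.ravel()]); d=s['depth'].ravel()[:,None]
P=(np.c_[r,np.ones(len(r))]*d)@s['T'][:3,:3].T+s['T'][:3,3]; P=P.reshape(384,512,3)
np.save('pics/P.npy',P)
c=cv2.resize(f[130:280,140:370],None,fx=3.4,fy=3.4,interpolation=cv2.INTER_CUBIC); cv2.imwrite('pics/crop.png',c[:,:,::-1])
print('desk z at',[P[y,x].round(1).tolist() for x,y in [(190,229),(215,209),(238,191),(260,175),(300,230)]])
m=((hsv[...,2]>190)&(hsv[...,1]<40)).astype(np.uint8)
for (x,y) in [(190,229),(215,209),(238,191),(260,175)]:
    n,l,st,ce=cv2.connectedComponentsWithStats(m,connectivity=4)
    k=l[y,x]; cs,_=cv2.findContours((l==k).astype(np.uint8),cv2.RETR_EXTERNAL,cv2.CHAIN_APPROX_NONE)
    e=max(cs,key=len)[:,0]; w=toplane(s,e,7)[:,:2]
    (cx,cy),rad=cv2.minEnclosingCircle(w.astype(np.float32)); print(k,st[k],'circ',round(cx,1),round(cy,1),round(rad,1), 'lsq',end=' ')
    A=np.c_[2*w,np.ones(len(w))]; q=np.linalg.lstsq(A,(w**2).sum(1),rcond=None)[0]; print(q[:2].round(1),np.sqrt(q[2]+q[0]**2+q[1]**2).round(1))
# objects: points by height inside local area
for n,(x,y),R,h in [('L',(211,248),33,126),('M',(258,218),29,109),('S',(298,190),24,96),('V',(332,167),16,96),('G',(337,138),29,109),('T',(165,240),31,43),('R',(278,158),30,40)]:
    p0=P[y,x]; q=P[y-45:y+45,x-45:x+45].reshape(-1,3); q=q[np.hypot(*(q[:,:2]-p0[:2]).T)<90]
    b=q[(q[:,2]>15)&(q[:,2]<h*0.62)]; top=q[q[:,2]>h-8]; 
    b=b[np.hypot(*(b[:,:2]-p0[:2]).T)<2*R+10]
    from scipy.optimize import least_squares
    z=least_squares(lambda c:np.hypot(*(b[:,:2]-c).T)-R,p0[:2]+np.array([R*.7,-R*.7]),loss='soft_l1').x
    print(n,p0.round(),'fit',z.round(1),len(b),'top',top.mean(0).round(1) if len(top) else None,len(top))
```

```text
desk z at [[645.3, 109.7, 3.8], [655.5, 10.2, 1.6], [659.2, -83.0, 6.6], [662.2, -176.8, 7.4], [483.9, -175.2, -98.8]]
90 [   77   122   257   249 15228] circ 604.2 37.7 506.6 lsq [633.2  70.1] 312.4
118 [201 199  29  21 468] circ 652.2 12.1 40.8 lsq [652.1  12. ] 39.2
114 [225 182  28  20 425] circ 657.2 -82.7 41.0 lsq [656.6 -82.9] 39.3
90 [   77   122   257   249 15228] circ 604.2 37.7 506.6 lsq [633.2  70.1] 312.4
L [501. 148.  91.] fit [521.1 129.3] 373 top [518.4 131.2 124.7] 155
M [498.  -9.  80.] fit [516.6 -26.9] 259 top [514.7 -25.  107.5] 95
S [ 504. -173.   64.] fit [ 520.  -193.4] 177 top [ 517.3 -190.1   94.2] 65
V [ 505. -322.   55.] fit [ 514.7 -333. ] 110 top [ 512.3 -329.2   95. ] 58
G [ 569. -420.   71.] fit [ 583.  -439.1] 216 top [ 580.9 -435.3  107.1] 68
T [635. 197.  41.] fit [650.5 188.8] 162 top [647.5 190.4  40.8] 106
R [ 655. -246.   39.] fit [ 666.  -258.8] 49 top [ 665.4 -257.3   38.4] 211
```

View pics/crop.png

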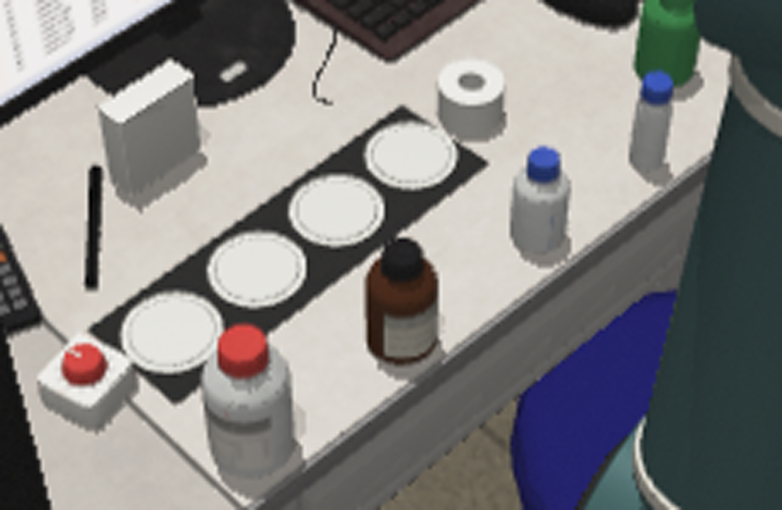

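```bash
cat >> h.py <<'E'
from scipy.spatial.transform import Rotation as Ro
def go(x,y,z):
    o=arm.get_obs(); R=Ro.from_rotvec(o['tcp_rot']).as_matrix(); p=np.array(o['eef_pos'])
    print('tcp',p.round(1),'jaw y',R[:,1].round(3),'x',R[:,0].round(3),'q6',round(o['joint_pos'][5],2),'w',round(o['gripper_width'],3),'t',round(o['t'],1)); print('need tool shift',(R.T@(np.array([x,y,z])-p)).round(1))
    print('roll to have jaw y along world x (row perp .9988,.0497): deg', end=' ')
    a=np.arctan2(R[1,1],R[0,1]); 
    for t in (np.arctan2(.0497,.9988),np.arctan2(-.0497,-.9988)):
        dlt=-(t-a) # tool x points down
        print(round(np.degrees((dlt+np.pi)%(2*np.pi)-np.pi),1),end=' ')
    print()
E
python3 - <<'E'
from h import *
go(514,-331.5,245)
P=np.load('pics/P.npy')
for x,y in [(135,160),(180,140),(225,110),(182,155),(262,60),(205,140),(225,130)]: print((x,y),P[y,x].round())
E
```

```text
tcp [ 148.5 -658.3  244.7] jaw y [ 0.22  -0.976 -0.001] x [-0.     0.001 -1.   ] q6 -0.04 w 1.001 t 0.1
need tool shift [  -0.  -238.4 -428.5]
roll to have jaw y along world x (row perp .9988,.0497): deg -80.1 99.9 
(135, 160) [875. 113. 112.]
(180, 140) [879. -48.  89.]
(225, 110) [ 889. -238.   97.]
(182, 155) [819.  -9.  92.]
(262, 60) [ 893. -406.  207.]
(205, 140) [ 902. -158.   10.]
(225, 130) [ 908. -249.   -3.]
```

```bash
python3 -m crank '[{"claw":-1,"linear":[0,-17,-31],"roll":0},{"claw":-1,"linear":[0,-17,-31],"roll":0},{"claw":-1,"linear":[0,-17,-31],"roll":0},{"claw":-1,"linear":[0,-17,-31],"roll":0},{"claw":-1,"linear":[0,-17,-31],"roll":0},{"claw":-1,"linear":[0,-17,-31],"roll":0},{"claw":-1,"linear":[0,-17,-31],"roll":0},{"claw":-1,"linear":[0,-17,-31],"roll":0},{"claw":-1,"linear":[0,-17,-31],"roll":0},{"claw":-1,"linear":[0,-17,-31],"roll":0},{"claw":-1,"linear":[0,-17,-31],"roll":0}]' 20
python3 -m crank '[{"claw":-1,"linear":[0,0,0],"roll":-8},{"claw":-1,"linear":[0,0,0],"roll":-8},{"claw":-1,"linear":[0,0,0],"roll":-8},{"claw":-1,"linear":[0,0,0],"roll":-8},{"claw":-1,"linear":[0,0,0],"roll":-8},{"claw":-1,"linear":[0,0,0],"roll":-8},{"claw":-1,"linear":[0,0,0],"roll":-8},{"claw":-1,"linear":[0,0,0],"roll":-8},{"claw":-1,"linear":[0,0,0],"roll":-8},{"claw":-1,"linear":[0,0,0],"roll":-8},{"claw":-1,"linear":[0,0,0],"roll":0}]'
python3 - <<'E'
from h import *
go(514,-331.5,245); s=snap('wrist','w1'); snap('scene','s1')
E
```

```text
t: 1.25
eef_pos: [440.9, -399.9, 245.2]
tcp_rot: [2.104, 0.234, -2.104]
ft_force: [1.3, -0.5, -0.6]
gripper_width: 0.999
t: 2.35
eef_pos: [439.9, -401.0, 245.1]
tcp_rot: [1.173, 1.233, -1.172]
ft_force: [0.5, -0.4, -0.9]
gripper_width: 0.999
tcp [ 439.9 -401.   245.1] jaw y [ 0.999  0.05  -0.   ] x [-0.  0. -1.] q6 -0.83 w 0.999 t 2.4
need tool shift [  0.1  77.4 -65.7]
roll to have jaw y along world x (row perp .9988,.0497): deg 0.0 -180.0
```

View pics/w1.png

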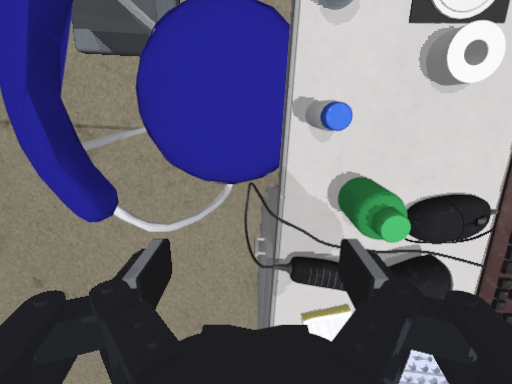

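View pics/s1.png

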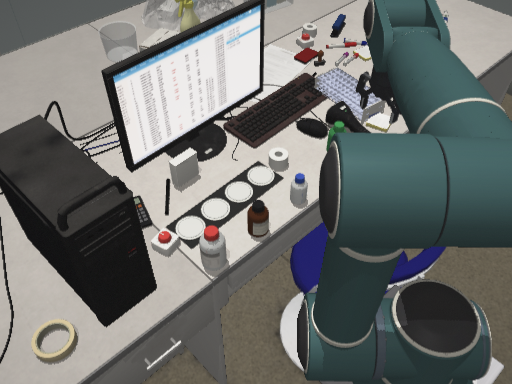

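```bash
cat >> h.py <<'E'
CAP={'V':('b',96),'S':('b',96),'M':('k',109),'L':('r',126)}
def cap(s,which,guess,win=40):
    c,z=CAP[which]; hsv=cv2.cvtColor(s['frame'],cv2.COLOR_RGB2HSV); h,sa,v=cv2.split(hsv)
    m={'b':(abs(h.astype(int)-110)<12)&(sa>120)&(v>60),'r':((h<10)|(h>170))&(sa>130)&(v>60),'k':(v<75)&(sa<110)}[c].astype(np.uint8)
    n,l,st,ce=cv2.connectedComponentsWithStats(m)
    for k in range(1,n):
        if st[k,4]<40: continue
        cs,_=cv2.findContours((l==k).astype(np.uint8),cv2.RETR_EXTERNAL,cv2.CHAIN_APPROX_NONE)
        w=toplane(s,ce[k:k+1],z)[0]
        if np.hypot(*(w[:2]-guess))<win: 
            e=toplane(s,max(cs,key=len)[:,0],z)[:,:2].astype(np.float32); print(which,'px',ce[k].round(1),'area',st[k,4],'centroid',w.round(1),'minmax',e.min(0),e.max(0))
E
python3 - <<'E'
from h import *
s=dict(np.load('pics/w1.npz')); cap(s,'V',(514,-331.5))
# roll top 
g=(cv2.cvtColor(s['frame'],cv2.COLOR_RGB2HSV)); print(s['T'][:3,3])
E
```

```text
V px [336.1 115.7] area 706 centroid [ 513.9 -333.7   96. ] minmax [ 499.5134  -346.84344] [ 528.32886 -321.38367]
[ 437.12356634 -330.04512996  373.23519999]
```

```bash
python3 -m crank '[{"claw":-1,"linear":[0,26,-20],"roll":0},{"claw":-1,"linear":[0,26,-20],"roll":0},{"claw":-1,"linear":[0,20,-22],"roll":0},{"claw":-1,"linear":[40,0,0],"roll":0},{"claw":-1,"linear":[40,0,0],"roll":0},{"claw":-1,"linear":[30,0,0],"roll":0},{"claw":-1,"linear":[0,0,0],"roll":0},{"claw":-1,"linear":[0,0,0],"roll":0}]'
python3 - <<'E'
from h import *
go(515,-333.5,48); s=snap('wrist','w2'); cap(s,'V',(514,-331.5));
E
```

```text
t: 3.25
eef_pos: [509.1, -335.8, 136.2]
tcp_rot: [1.176, 1.23, -1.176]
ft_force: [0.2, 0.3, 1.6]
gripper_width: 0.999
tcp [ 509.1 -335.8  136.2] jaw y [ 0.999  0.045 -0.   ] x [-0.  0. -1.] q6 -0.67 w 0.999 t 3.2
need tool shift [88.2  6.  -2.1]
roll to have jaw y along world x (row perp .9988,.0497): deg -0.3 179.7 
V px [264.7 216.3] area 1472 centroid [ 515.9 -330.7   96. ] minmax [ 503.26202 -345.87933] [ 529.05945 -315.90503]
```

View pics/w2.png

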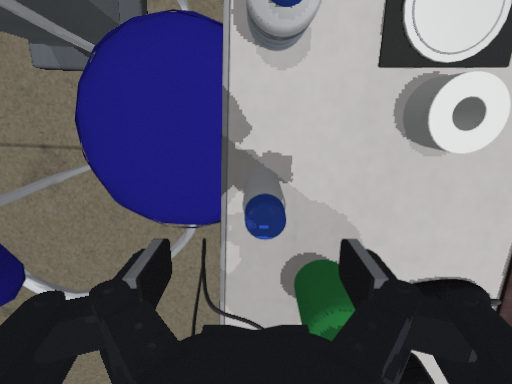

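The vial cap is at (265,216), between the pads. Descend and grip.

```bash
python3 -m crank '[{"claw":-1,"linear":[0,7,-2.5],"roll":-0.3},{"claw":-1,"linear":[30,0,0],"roll":0},{"claw":-1,"linear":[30,0,0],"roll":0},{"claw":-1,"linear":[28,0,0],"roll":0},{"claw":-1,"linear":[0,0,0],"roll":0},{"claw":-1,"linear":[0,0,0],"roll":0},{"claw":1,"linear":[0,0,0],"roll":0},{"claw":1,"linear":[0,0,0],"roll":0},{"claw":1,"linear":[0,0,0],"roll":0},{"claw":1,"linear":[0,0,0],"roll":0},{"claw":1,"linear":[0,0,0],"roll":0},{"claw":1,"linear":[0,0,0],"roll":0},{"claw":1,"linear":[0,0,0],"roll":0},{"claw":1,"linear":[0,0,0],"roll":0}]' 25
python3 - <<'E'
from h import *
go(661.5,-177.6,115); s=snap('wrist','w3')
E
```

```text
t: 4.7
eef_pos: [516.1, -333.1, 48.1]
tcp_rot: [1.17, 1.233, -1.17]
ft_force: [-1.8, 1.7, 6.2]
gripper_width: 0.366
tcp [ 516.1 -333.1   48.1] jaw y [0.999 0.052 0.001] x [ 0.001 -0.001 -1.   ] q6 -0.67 w 0.366 t 4.7
need tool shift [ -66.9  153.4 -147.6]
roll to have jaw y along world x (row perp .9988,.0497): deg 0.2 -179.8
```

View pics/w3.png

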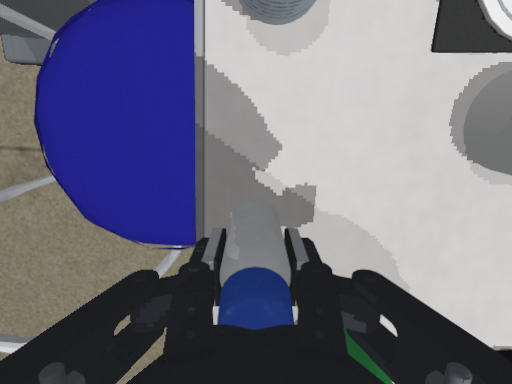

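```bash
python3 -m crank '[{"claw":1,"linear":[-15,0,0],"roll":0},{"claw":1,"linear":[-25,0,0],"roll":0},{"claw":1,"linear":[-30,0,0],"roll":0},{"claw":1,"linear":[0,10,-10],"roll":0},{"claw":1,"linear":[0,18,-17],"roll":0},{"claw":1,"linear":[0,22,-21],"roll":0},{"claw":1,"linear":[0,22,-21],"roll":0},{"claw":1,"linear":[0,22,-21],"roll":0},{"claw":1,"linear":[0,22,-21],"roll":0},{"claw":1,"linear":[0,18,-17],"roll":0},{"claw":1,"linear":[0,12,-11],"roll":0},{"claw":1,"linear":[0,7,-7],"roll":0},{"claw":1,"linear":[0,0,0],"roll":0},{"claw":1,"linear":[0,0,0],"roll":0},{"claw":1,"linear":[0,0,0],"roll":0}]'
cat >> h.py <<'E'
def coasters(s,C=((647.4,106.8),(652.1,12),(656.8,-82.8),(661.5,-177.6)),thr=150):
    hsv=cv2.cvtColor(s['frame'],cv2.COLOR_RGB2HSV); m=((hsv[...,2]>thr)&(hsv[...,1]<40)).astype(np.uint8)
    cs,_=cv2.findContours(m,cv2.RETR_EXTERNAL,cv2.CHAIN_APPROX_NONE)
    for c in cs:
        if len(c)<60: continue
        c=c[:,0]; w=toplane(s,c,7)[:,:2]; edge=(c.min(1)<=1)|(c[:,0]>=510)|(c[:,1]>=382)
        if edge.mean()>.5: continue
        w=w[~edge]
        q=np.linalg.lstsq(np.c_[2*w,np.ones(len(w))],(w**2).sum(1),rcond=None)[0]; r=np.sqrt(q[2]+q[0]**2+q[1]**2)
        res=np.abs(np.hypot(*(w-q[:2]).T)-r).mean()
        if 36<r<47: print('coaster',q[:2].round(1),'r',r.round(1),'res',res.round(2),'edge',edge.mean().round(2))
E
python3 - <<'E'
from h import *
go(661.5,-177.6,55); s=snap('wrist','w4'); coasters(s)
E
```

```text
t: 6.25
eef_pos: [660.5, -179.8, 117.4]
tcp_rot: [1.171, 1.233, -1.171]
ft_force: [0.1, 0.7, -0.5]
gripper_width: 0.367
tcp [ 660.5 -179.8  117.4] jaw y [ 0.999  0.052 -0.   ] x [-0. -0. -1.] q6 -0.35 w 0.367 t 6.2
need tool shift [62.4  1.1 -2.2]
roll to have jaw y along world x (row perp .9988,.0497): deg 0.1 -179.9 
coaster [ 510.6 -121.2] r 38.8 res 7.22 edge 0.0
coaster [661.4 -83.3] r 38.8 res 3.49 edge 0.0
```

View pics/w4.png

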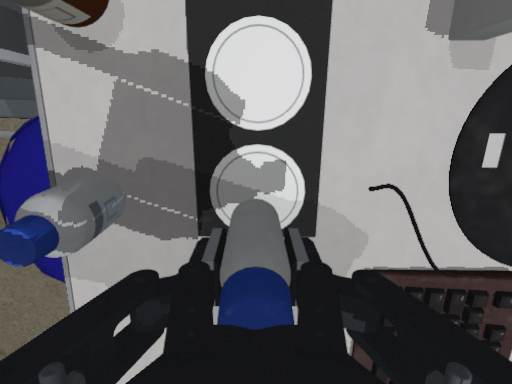

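Run:
```python
from h import *
s=dict(np.load('pics/w4.npz'))
print(toplane(s,[(259,73),(258,188)],7).round(1))
for thr in (100,115,130): print(thr); coasters(s,thr=thr)
g=s['frame'].max(2); 
# per-coaster radial edge: bright->dark transitions against strip, along rays
for c0 in [(259,73),(258,188)]:
    pts=[]
    for a in np.radians(np.arange(0,360,3)):
        last=None
        for r in np.arange(38,75,.5):
            x,y=c0[0]+r*np.cos(a),c0[1]+r*np.sin(a)
            if not(0<=x<511 and 0<=y<383): break
            if g[int(round(y)),int(round(x))]<70: last=r; break
        if last: pts.append((c0[0]+(last-.25)*np.cos(a),c0[1]+(last-.25)*np.sin(a)))
    w=toplane(s,pts,7)[:,:2]
    from scipy.optimize import least_squares
    z=least_squares(lambda q:np.hypot(*(w-q).T)-42,toplane(s,[c0],7)[0,:2],loss='soft_l1').x; print('edge fit',len(pts),z.round(1),np.percentile(np.hypot(*(w-z).T)-42,[10,50,90]).round(1))
```

```text
[[ 659.4  -83.2    7. ]
 [ 663.8 -176.1    7. ]]
100
coaster [ 663.5 -175.6] r 37.4 res 5.71 edge 0.0
coaster [658.8 -85.1] r 41.4 res 0.2 edge 0.0
115
coaster [658.8 -85.1] r 41.3 res 0.21 edge 0.0
130
coaster [ 510.5 -121.2] r 38.9 res 7.11 edge 0.0
coaster [658.9 -85.1] r 41.1 res 0.25 edge 0.0
edge fit 120 [658.8 -85.2] [-0.5 -0.1  0.2]
edge fit 103 [ 663.3 -179.6] [-0.4  0.1  0.5]
```

Run:
```python
from h import *
s=dict(np.load('pics/w4.npz'));s3=dict(np.load('pics/w3.npz'))
# vial body edges around row 215-240 between pads and cap width
for n,t,tz,tx in(('w3',s3,48,516.1),('w4',s,117.4,660.5)):
    hsv=cv2.cvtColor(t['frame'],cv2.COLOR_RGB2HSV); m=(abs(hsv[...,0].astype(int)-115)<15)&(hsv[...,1]>150)&(hsv[...,2]>50)
    m[:250]=0; m[:,:205]=0; m[:,310:]=0
    xs=np.where(m[290])[0]; print(n,'cap row290',xs.min(),xs.max(), toplane(t,[((xs.min()+xs.max())/2,290)],tz-48+90).round(1),'tcp x',tx)
```

```text
w3 cap row290 221 289 [[ 516.4 -323.7   90. ]] tcp x 516.1
w4 cap row290 221 289 [[ 660.8 -170.4  159.4]] tcp x 660.5
```

```bash
python3 -m crank '[{"claw":1,"linear":[10,2.6,0],"roll":0},{"claw":1,"linear":[20,0,0],"roll":0},{"claw":1,"linear":[20,0,0],"roll":0},{"claw":1,"linear":[8,0,0],"roll":0},{"claw":1,"linear":[3,0,0],"roll":0},{"claw":1,"linear":[0,0,0],"roll":0},{"claw":1,"linear":[0,0,0],"roll":0}]'
python3 - <<'E'
from h import *
go(663.1,-179.6,55.1)
E
```

```text
t: 7.0
eef_pos: [664.0, -179.1, 57.3]
tcp_rot: [1.171, 1.232, -1.17]
ft_force: [-0.3, 0.4, 0.0]
gripper_width: 0.366
tcp [ 664.  -179.1   57.3] jaw y [0.999 0.052 0.001] x [ 0.001 -0.    -1.   ] q6 -0.35 w 0.366 t 7.0
need tool shift [ 2.1 -0.9  0.5]
roll to have jaw y along world x (row perp .9988,.0497): deg 0.2 -179.8
```

```bash
python3 -m crank '[{"claw":1,"linear":[1,-0.8,0.5],"roll":0},{"claw":1,"linear":[0.8,0,0],"roll":0},{"claw":1,"linear":[0,0,0],"roll":0},{"claw":1,"linear":[0,0,0],"roll":0},{"claw":-0.1,"linear":[0,0,0],"roll":0},{"claw":-0.1,"linear":[0,0,0],"roll":0},{"claw":-0.1,"linear":[0,0,0],"roll":0},{"claw":-0.3,"linear":[0,0,0],"roll":0},{"claw":-0.3,"linear":[0,0,0],"roll":0}]'
python3 - <<'E'
from h import *
go(519,-192,150);s=snap('wrist','w5')
E
```

```text
t: 7.9
eef_pos: [662.8, -179.4, 54.4]
tcp_rot: [1.17, 1.234, -1.171]
ft_force: [-0.3, -0.8, 0.4]
gripper_width: 0.65
tcp [ 662.8 -179.4   54.4] jaw y [ 0.999  0.052 -0.   ] x [-0.  0. -1.] q6 -0.35 w 0.65 t 7.9
need tool shift [ -95.6 -144.3    5. ]
roll to have jaw y along world x (row perp .9988,.0497): deg 0.2 -179.8
```

View pics/w5.png

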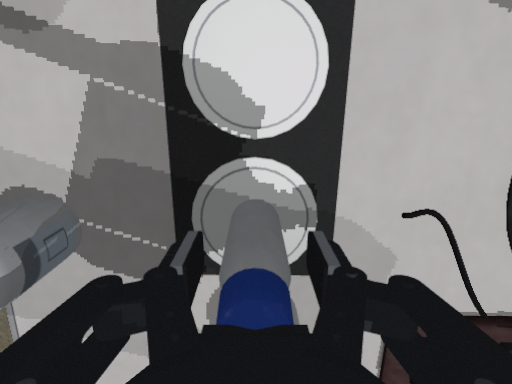

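```bash
python3 -m crank '[{"claw":-0.3,"linear":[-20,0,0],"roll":0},{"claw":-0.3,"linear":[-40,0,0],"roll":0},{"claw":-0.3,"linear":[-40,0,0],"roll":0},{"claw":-1,"linear":[-15,-10,0],"roll":0},{"claw":-1,"linear":[0,-25,2],"roll":0},{"claw":-1,"linear":[0,-30,2],"roll":0},{"claw":-1,"linear":[0,-30,2],"roll":0},{"claw":-1,"linear":[0,-28,0],"roll":0},{"claw":-1,"linear":[0,-20,0],"roll":0},{"claw":-1,"linear":[0,0,0],"roll":0},{"claw":-1,"linear":[0,0,0],"roll":0},{"claw":-1,"linear":[0,0,0],"roll":0}]'
python3 - <<'E'
from h import *
go(521,-194,48);s=snap('wrist','w6');cap(s,'S',(519,-192))
E
```

```text
t: 9.15
eef_pos: [520.7, -192.9, 169.4]
tcp_rot: [1.17, 1.234, -1.17]
ft_force: [-0.3, 0.1, 0.2]
gripper_width: 1.002
tcp [ 520.7 -192.9  169.4] jaw y [0.999 0.053 0.   ] x [ 0.  0. -1.] q6 -0.45 w 1.002 t 9.2
need tool shift [121.4   0.2   1.1]
roll to have jaw y along world x (row perp .9988,.0497): deg 0.2 -179.8 
S px [254.7 203.7] area 1043 centroid [ 521.3 -191.1   96. ] minmax [ 508.87354 -205.9251 ] [ 533.8065  -176.49199]
```

View pics/w6.png

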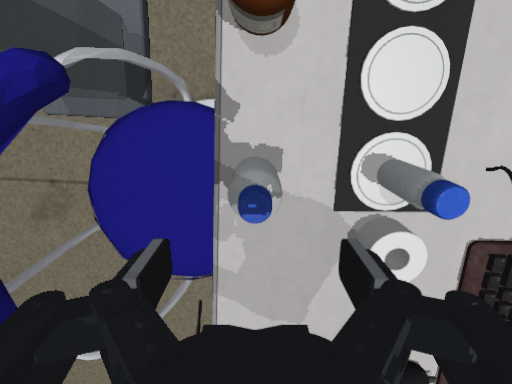

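Small bottle's cap is at (255,204), centred between the pads. The vial stands on the end coaster. Descend and grip.

```bash
python3 -m crank '[{"claw":-1,"linear":[30,0.6,0.6],"roll":0},{"claw":-1,"linear":[40,0,0],"roll":0},{"claw":-1,"linear":[35,0,0],"roll":0},{"claw":-1,"linear":[16,0,0],"roll":0},{"claw":-1,"linear":[0,0,0],"roll":0},{"claw":-1,"linear":[0,0,0],"roll":0},{"claw":1,"linear":[0,0,0],"roll":0},{"claw":1,"linear":[0,0,0],"roll":0},{"claw":1,"linear":[0,0,0],"roll":0},{"claw":1,"linear":[0,0,0],"roll":0},{"claw":1,"linear":[0,0,0],"roll":0},{"claw":1,"linear":[0,0,0],"roll":0},{"claw":1,"linear":[0,0,0],"roll":0}]' 30
python3 - <<'E'
from h import *
go(658.8,-85.2,118)
E
```

```text
t: 10.5
eef_pos: [521.4, -193.7, 49.8]
tcp_rot: [1.171, 1.232, -1.17]
ft_force: [-1.7, 1.1, 6.3]
gripper_width: 0.552
tcp [ 521.4 -193.7   49.8] jaw y [0.999 0.052 0.001] x [ 0.002 -0.001 -1.   ] q6 -0.45 w 0.552 t 10.5
need tool shift [ -68.1  143.  -101.1]
roll to have jaw y along world x (row perp .9988,.0497): deg 0.2 -179.8
```

```bash
python3 -m crank '[{"claw":1,"linear":[-15,0,0],"roll":0},{"claw":1,"linear":[-25,0,0],"roll":0},{"claw":1,"linear":[-28,0,0],"roll":0},{"claw":1,"linear":[0,10,-7],"roll":0},{"claw":1,"linear":[0,18,-13],"roll":0},{"claw":1,"linear":[0,22,-15],"roll":0},{"claw":1,"linear":[0,22,-15],"roll":0},{"claw":1,"linear":[0,22,-16],"roll":0},{"claw":1,"linear":[0,20,-15],"roll":0},{"claw":1,"linear":[0,16,-11],"roll":0},{"claw":1,"linear":[0,10,-7],"roll":0},{"claw":1,"linear":[0,3,-2],"roll":0},{"claw":1,"linear":[0,0,0],"roll":0},{"claw":1,"linear":[0,0,0],"roll":0},{"claw":1,"linear":[0,0,0],"roll":0}]'
cat >> h.py <<'E'
from scipy.optimize import least_squares
def cedge(s,guesses,zc=7,Rr=42):
    g=s['frame'].max(2); T=np.array(s['T']); K=np.array(s['camera_matrix'])
    for G in guesses:
        pts=[]
        for a in np.radians(np.arange(0,360,3)):
            rr=np.arange(34,50,.4); W=np.c_[G[0]+rr*np.cos(a),G[1]+rr*np.sin(a),np.full(len(rr),zc)]
            Cc=(W-T[:3,3])@T[:3,:3]; sl=Cc[:,:2]/Cc[:,2:]; sl=sl*(1+s['k1']*(sl**2).sum(1))[:,None]; uv=sl@np.diag([K[0,0],K[1,1]])+K[:2,2]
            ui=np.round(uv).astype(int); ok=(ui[:,0]>=0)&(ui[:,0]<512)&(ui[:,1]>=0)&(ui[:,1]<384)
            if not ok.all(): continue
            val=g[ui[:,1],ui[:,0]].astype(int)
            if val[:6].min()<90: continue
            d=np.where(val<70)[0]
            if len(d): pts.append(W[d[0],:2]-.3*np.array([np.cos(a),np.sin(a)]))
        if len(pts)<15: print(G,'few',len(pts)); continue
        w=np.array(pts); z=least_squares(lambda q:np.hypot(*(w-q).T)-Rr,G,loss='soft_l1').x
        print('coaster',z.round(1),'n',len(w),'res',np.percentile(np.hypot(*(w-z).T)-Rr,[10,50,90]).round(1))
E
python3 - <<'E'
from h import *
go(658.8,-85.2,57);s=snap('wrist','w7');cedge(s,[(654.3,9.2),(658.8,-85.2)])
E
```

```text
t: 12.0
eef_pos: [658.0, -85.7, 116.7]
tcp_rot: [1.171, 1.233, -1.171]
ft_force: [-0.7, -0.8, -1.2]
gripper_width: 0.551
tcp [658.  -85.7 116.7] jaw y [0.999 0.052 0.   ] x [ 0. -0. -1.] q6 -0.22 w 0.551 t 12.0
need tool shift [59.7  0.8 -0.5]
roll to have jaw y along world x (row perp .9988,.0497): deg 0.1 -179.9 
coaster [654.5   9.7] n 120 res [-0.6 -0.2  0.1]
coaster [658.7 -84.9] n 78 res [-0.5 -0.   0.5]
```

View pics/w7.png

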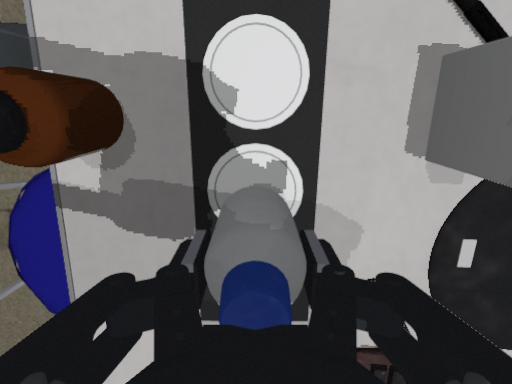

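```bash
python3 -m crank '[{"claw":1,"linear":[15,0.7,-0.6],"roll":0},{"claw":1,"linear":[20,0,0],"roll":0},{"claw":1,"linear":[15,0,0],"roll":0},{"claw":1,"linear":[6,0,0],"roll":0},{"claw":1,"linear":[2,0,0],"roll":0},{"claw":1,"linear":[0,0,0],"roll":0},{"claw":1,"linear":[0,0,0],"roll":0}]'
python3 - <<'E'
from h import *
go(658.6,-85,56.8); go(658.6,-85,56.8)
E
```

```text
t: 12.75
eef_pos: [659.5, -84.6, 59.3]
tcp_rot: [1.171, 1.233, -1.17]
ft_force: [0.0, -0.4, -1.2]
gripper_width: 0.555
tcp [659.5 -84.6  59.3] jaw y [0.999 0.052 0.001] x [ 0.001 -0.    -1.   ] q6 -0.22 w 0.555 t 12.8
need tool shift [ 2.5 -0.9  0.4]
roll to have jaw y along world x (row perp .9988,.0497): deg 0.2 -179.8 
tcp [659.5 -84.6  59.3] jaw y [0.999 0.052 0.001] x [ 0.001 -0.    -1.   ] q6 -0.22 w 0.555 t 12.8
need tool shift [ 2.5 -0.9  0.4]
roll to have jaw y along world x (row perp .9988,.0497): deg 0.2 -179.8
```

```bash
python3 -m crank '[{"claw":1,"linear":[1.2,-0.8,0.4],"roll":0},{"claw":1,"linear":[1,0,0],"roll":0},{"claw":1,"linear":[0,0,0],"roll":0},{"claw":1,"linear":[0,0,0],"roll":0}]'
python3 -m crank '[{"claw":-0.4,"linear":[0,0,0],"roll":0},{"claw":-0.4,"linear":[0,0,0],"roll":0},{"claw":-0.6,"linear":[0,0,0],"roll":0},{"claw":-0.6,"linear":[0,0,0],"roll":0},{"claw":-0.6,"linear":[-20,0,0],"roll":0},{"claw":-0.6,"linear":[-40,0,0],"roll":0},{"claw":-0.6,"linear":[-40,0,0],"roll":0},{"claw":-1,"linear":[-20,-10,-3],"roll":0},{"claw":-1,"linear":[0,-25,-10],"roll":0},{"claw":-1,"linear":[0,-30,-12],"roll":0},{"claw":-1,"linear":[0,-30,-12],"roll":0},{"claw":-1,"linear":[0,-28,-10],"roll":0},{"claw":-1,"linear":[0,-20,-5],"roll":0},{"claw":-1,"linear":[0,0,0],"roll":0},{"claw":-1,"linear":[0,0,0],"roll":0},{"claw":-1,"linear":[0,0,0],"roll":0}]'
python3 - <<'E'
from h import *
go(518,-27,56);s=snap('wrist','w8');cap(s,'M',(518,-27))
E
```

```text
t: 13.15
eef_pos: [658.5, -85.0, 56.8]
tcp_rot: [1.171, 1.233, -1.17]
ft_force: [-0.6, -0.2, 3.7]
gripper_width: 0.557
t: 14.75
eef_pos: [513.3, -40.7, 176.4]
tcp_rot: [1.171, 1.233, -1.17]
ft_force: [-0.1, -1.0, 0.0]
gripper_width: 0.999
tcp [513.3 -40.7 176.4] jaw y [0.999 0.052 0.   ] x [ 0. -0. -1.] q6 -0.18 w 0.999 t 14.8
need tool shift [120.4   5.4 -13.4]
roll to have jaw y along world x (row perp .9988,.0497): deg 0.2 -179.8 
M px [261.1 189.1] area 1612 centroid [517.8 -25.5 109. ] minmax [502.52615  -43.042324] [533.11816   -8.692148]
```

View pics/w8.png

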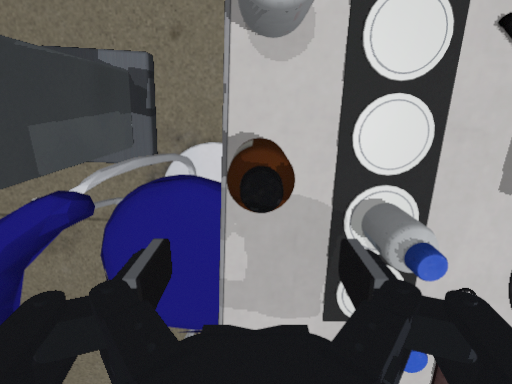

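Medium bottle's cap is at (261,189), and the small bottle stands on coaster 3 (395,240). Align, descend and grip.

```bash
python3 -m crank '[{"claw":-1,"linear":[0,5.3,-12.8],"roll":0},{"claw":-1,"linear":[20,0,0],"roll":0},{"claw":-1,"linear":[35,0,0],"roll":0},{"claw":-1,"linear":[40,0,0],"roll":0},{"claw":-1,"linear":[20,0,0],"roll":0},{"claw":-1,"linear":[5,0,0],"roll":0},{"claw":-1,"linear":[0,0,0],"roll":0},{"claw":-1,"linear":[0,0,0],"roll":0},{"claw":1,"linear":[0,0,0],"roll":0},{"claw":1,"linear":[0,0,0],"roll":0},{"claw":1,"linear":[0,0,0],"roll":0},{"claw":1,"linear":[0,0,0],"roll":0},{"claw":1,"linear":[0,0,0],"roll":0},{"claw":1,"linear":[0,0,0],"roll":0}]' 30
python3 - <<'E'
from h import *
go(654.4,9.5,120)
E
```

```text
t: 16.2
eef_pos: [518.0, -27.5, 57.5]
tcp_rot: [1.171, 1.232, -1.169]
ft_force: [0.3, 0.4, 6.2]
gripper_width: 0.669
tcp [518.  -27.5  57.5] jaw y [0.999 0.052 0.002] x [ 0.002 -0.    -1.   ] q6 -0.15 w 0.669 t 16.2
need tool shift [-62.3 138.3 -29.8]
roll to have jaw y along world x (row perp .9988,.0497): deg 0.2 -179.8
```

```bash
python3 -m crank '[{"claw":1,"linear":[-15,0,0],"roll":0},{"claw":1,"linear":[-25,0,0],"roll":0},{"claw":1,"linear":[-24,0,0],"roll":0},{"claw":1,"linear":[0,10,-2],"roll":0},{"claw":1,"linear":[0,18,-4],"roll":0},{"claw":1,"linear":[0,22,-5],"roll":0},{"claw":1,"linear":[0,22,-5],"roll":0},{"claw":1,"linear":[0,22,-5],"roll":0},{"claw":1,"linear":[0,20,-4],"roll":0},{"claw":1,"linear":[0,14,-3],"roll":0},{"claw":1,"linear":[0,8,-2],"roll":0},{"claw":1,"linear":[0,2,0],"roll":0},{"claw":1,"linear":[0,0,0],"roll":0},{"claw":1,"linear":[0,0,0],"roll":0},{"claw":1,"linear":[0,0,0],"roll":0}]'
python3 - <<'E'
from h import *
go(654.3,9.5,64.5);s=snap('wrist','w9');cedge(s,[(649.8,104.4),(654.4,9.5)])
E
```

```text
t: 17.7
eef_pos: [653.3, 9.6, 120.5]
tcp_rot: [1.171, 1.233, -1.17]
ft_force: [-0.3, 0.3, -0.8]
gripper_width: 0.673
tcp [653.3   9.6 120.5] jaw y [0.999 0.052 0.   ] x [ 0. -0. -1.] q6 -0.08 w 0.673 t 17.7
need tool shift [56.   1.   0.1]
roll to have jaw y along world x (row perp .9988,.0497): deg 0.2 -179.8 
coaster [650.1 104.5] n 120 res [-0.5 -0.2  0.2]
coaster [654.5  10.2] n 71 res [-0.5 -0.1  0.3]
```

View pics/w9.png

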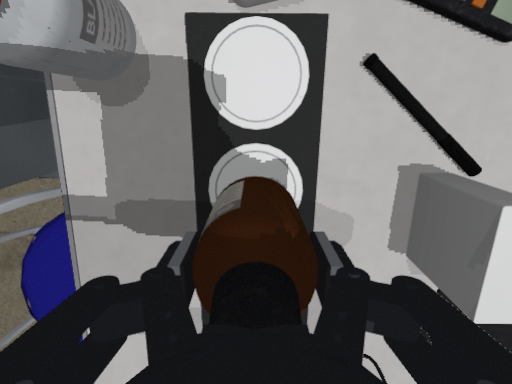

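```bash
python3 -m crank '[{"claw":1,"linear":[15,0.3,0],"roll":0},{"claw":1,"linear":[20,0,0],"roll":0},{"claw":1,"linear":[13,0,0],"roll":0},{"claw":1,"linear":[4,0,0],"roll":0},{"claw":1,"linear":[2,0,0],"roll":0},{"claw":1,"linear":[0,0,0],"roll":0},{"claw":1,"linear":[0,0,0],"roll":0}]'
python3 - <<'E'
from h import *
go(654.3,9.9,64.5)
E
```

```text
t: 18.45
eef_pos: [654.3, 9.8, 67.1]
tcp_rot: [1.171, 1.233, -1.17]
ft_force: [-0.4, -0.8, -1.5]
gripper_width: 0.674
tcp [654.3   9.8  67.1] jaw y [0.999 0.052 0.001] x [ 0.001  0.    -1.   ] q6 -0.08 w 0.674 t 18.4
need tool shift [ 2.6 -0.  -0.1]
roll to have jaw y along world x (row perp .9988,.0497): deg 0.2 -179.8
```

```bash
python3 -m crank '[{"claw":1,"linear":[1.4,0,0],"roll":0},{"claw":1,"linear":[1,0,0],"roll":0},{"claw":1,"linear":[0,0,0],"roll":0},{"claw":1,"linear":[0,0,0],"roll":0}]'
python3 -m crank '[{"claw":-0.6,"linear":[0,0,0],"roll":0},{"claw":-0.6,"linear":[0,0,0],"roll":0},{"claw":-0.8,"linear":[0,0,0],"roll":0},{"claw":-0.8,"linear":[0,0,0],"roll":0},{"claw":-0.8,"linear":[-20,0,0],"roll":0},{"claw":-0.8,"linear":[-40,0,0],"roll":0},{"claw":-0.8,"linear":[-40,0,0],"roll":0},{"claw":-1,"linear":[-26,-5,-5],"roll":0},{"claw":-1,"linear":[0,-20,-18],"roll":0},{"claw":-1,"linear":[0,-30,-25],"roll":0},{"claw":-1,"linear":[0,-30,-25],"roll":0},{"claw":-1,"linear":[0,-25,-22],"roll":0},{"claw":-1,"linear":[0,-12,-15],"roll":0},{"claw":-1,"linear":[0,0,0],"roll":0},{"claw":-1,"linear":[0,0,0],"roll":0},{"claw":-1,"linear":[0,0,0],"roll":0}]'
python3 - <<'E'
from h import *
go(522,128,73);s=snap('wrist','w10');cap(s,'L',(522,128))
E
```

```text
t: 18.85
eef_pos: [654.2, 9.7, 64.6]
tcp_rot: [1.171, 1.233, -1.17]
ft_force: [-0.9, 0.1, 5.8]
gripper_width: 0.668
t: 20.45
eef_pos: [527.1, 112.7, 189.8]
tcp_rot: [1.171, 1.233, -1.171]
ft_force: [0.7, -0.4, 0.2]
gripper_width: 1.003
tcp [527.1 112.7 189.8] jaw y [ 0.999  0.052 -0.   ] x [-0. -0. -1.] q6 0.11 w 1.003 t 20.4
need tool shift [116.8  -4.3 -15.6]
roll to have jaw y along world x (row perp .9988,.0497): deg 0.1 -179.9 
L px [248.6 185.9] area 2119 centroid [522.5 130.7 126. ] minmax [505.30173 111.16091] [539.8721  149.20184]
```

View pics/w10.png

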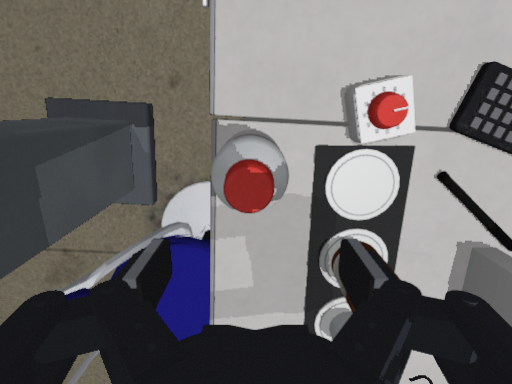

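```bash
python3 -m crank '[{"claw":-1,"linear":[0,-3.7,-8],"roll":0},{"claw":-1,"linear":[20,0,-7.9],"roll":0},{"claw":-1,"linear":[15,0,0],"roll":0},{"claw":-1,"linear":[0,0,0],"roll":0},{"claw":-1,"linear":[0,0,0],"roll":0},{"claw":-1,"linear":[0,0,0],"roll":0}]'
python3 - <<'E'
from h import *
go(522.6,128.4,73);s=snap('wrist','w11');cap(s,'L',(522,128))
E
```

```text
t: 21.1
eef_pos: [522.2, 128.7, 155.7]
tcp_rot: [1.171, 1.233, -1.17]
ft_force: [-0.7, -0.1, 0.1]
gripper_width: 0.997
tcp [522.2 128.7 155.7] jaw y [0.999 0.052 0.001] x [ 0.001  0.    -1.   ] q6 0.14 w 0.997 t 21.1
need tool shift [82.7  0.4  0.3]
roll to have jaw y along world x (row perp .9988,.0497): deg 0.1 -179.9 
L px [254.1 224.8] area 2916 centroid [522.3 132.2 126. ] minmax [504.92987  111.816444] [539.5273  151.62228]
```

View pics/w11.png

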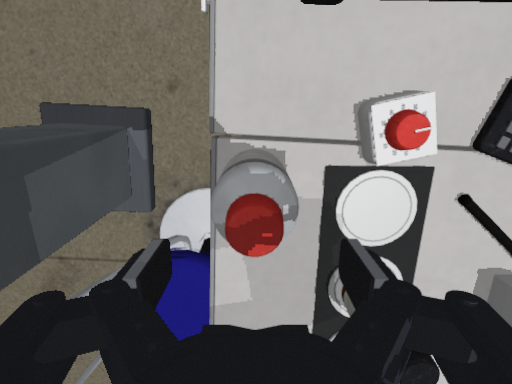

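Large bottle's cap is at (254,225), centred. Descend and grip.

```bash
python3 -m crank '[{"claw":-1,"linear":[20,0,-0.3],"roll":0},{"claw":-1,"linear":[25,0,0],"roll":0},{"claw":-1,"linear":[25,0,0],"roll":0},{"claw":-1,"linear":[10,0,0],"roll":0},{"claw":-1,"linear":[2,0,0],"roll":0},{"claw":-1,"linear":[0,0,0],"roll":0},{"claw":-1,"linear":[0,0,0],"roll":0}]'
python3 -m crank '[{"claw":1,"linear":[0,0,0],"roll":0},{"claw":1,"linear":[0,0,0],"roll":0},{"claw":1,"linear":[0,0,0],"roll":0},{"claw":1,"linear":[0,0,0],"roll":0},{"claw":1,"linear":[0,0,0],"roll":0}]' 35
python3 - <<'E'
from h import *
go(650,104.5,135)
E
```

```text
t: 21.85
eef_pos: [522.5, 129.3, 74.3]
tcp_rot: [1.172, 1.232, -1.169]
ft_force: [0.0, 0.3, 1.0]
gripper_width: 1.0
t: 22.35
eef_pos: [522.1, 129.3, 74.1]
tcp_rot: [1.171, 1.233, -1.17]
ft_force: [-4.1, -0.9, 7.9]
gripper_width: 0.769
tcp [522.1 129.3  74.1] jaw y [0.999 0.053 0.001] x [ 0.001  0.    -1.   ] q6 0.14 w 0.769 t 22.4
need tool shift [-60.8 126.5  31.4]
roll to have jaw y along world x (row perp .9988,.0497): deg 0.2 -179.8
```

```bash
python3 -m crank '[{"claw":1,"linear":[-10,0,0],"roll":0},{"claw":1,"linear":[-24,0,0],"roll":0},{"claw":1,"linear":[-30,0,0],"roll":0},{"claw":1,"linear":[0,8,2],"roll":0},{"claw":1,"linear":[0,15,4],"roll":0},{"claw":1,"linear":[0,20,5],"roll":0},{"claw":1,"linear":[0,20,5],"roll":0},{"claw":1,"linear":[0,20,5],"roll":0},{"claw":1,"linear":[0,18,4],"roll":0},{"claw":1,"linear":[0,14,3],"roll":0},{"claw":1,"linear":[0,8,2],"roll":0},{"claw":1,"linear":[0,2.5,1],"roll":0},{"claw":1,"linear":[0,0,0],"roll":0},{"claw":1,"linear":[0,0,0],"roll":0},{"claw":1,"linear":[0,0,0],"roll":0}]'
python3 - <<'E'
from h import *
go(649.8,104.5,81.3);s=snap('wrist','w12');cedge(s,[(650,104.5)])
E
```

```text
t: 23.85
eef_pos: [648.4, 105.0, 137.1]
tcp_rot: [1.17, 1.234, -1.17]
ft_force: [-0.2, 0.5, -1.9]
gripper_width: 0.765
tcp [648.4 105.  137.1] jaw y [0.999 0.053 0.   ] x [ 0.  0. -1.] q6 0.07 w 0.765 t 23.9
need tool shift [55.8  1.4  0.5]
roll to have jaw y along world x (row perp .9988,.0497): deg 0.2 -179.8 
coaster [650.2 105.1] n 71 res [-0.4 -0.   0.4]
```

View pics/w12.png

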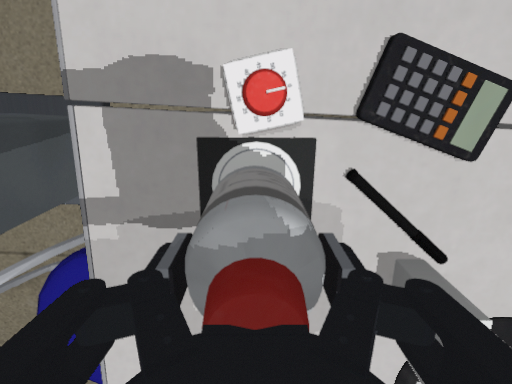

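```bash
python3 -m crank '[{"claw":1,"linear":[15,1,0],"roll":0},{"claw":1,"linear":[20,0,0],"roll":0},{"claw":1,"linear":[13,0,0],"roll":0},{"claw":1,"linear":[4,0,0],"roll":0},{"claw":1,"linear":[1,0,0],"roll":0},{"claw":1,"linear":[0,0,0],"roll":0},{"claw":1,"linear":[0,0,0],"roll":0}]'
python3 - <<'E'
from h import *
go(650,104.8,81.3)
E
```

```text
t: 24.6
eef_pos: [650.1, 104.9, 84.8]
tcp_rot: [1.171, 1.233, -1.17]
ft_force: [-0.0, -1.0, -1.6]
gripper_width: 0.77
tcp [650.1 104.9  84.8] jaw y [0.999 0.052 0.001] x [ 0.001  0.    -1.   ] q6 0.07 w 0.77 t 24.6
need tool shift [ 3.5 -0.1  0.1]
roll to have jaw y along world x (row perp .9988,.0497): deg 0.2 -179.8
```

Lower, release symmetrically, and rise straight up.

```bash
python3 -m crank '[{"claw":1,"linear":[1.7,0,0],"roll":0},{"claw":1,"linear":[1.5,0,0],"roll":0},{"claw":1,"linear":[0,0,0],"roll":0},{"claw":1,"linear":[0,0,0],"roll":0}]'
python3 -m crank '[{"claw":-0.7,"linear":[0,0,0],"roll":0},{"claw":-0.8,"linear":[0,0,0],"roll":0},{"claw":-1,"linear":[0,0,0],"roll":0},{"claw":-1,"linear":[0,0,0],"roll":0},{"claw":-1,"linear":[0,0,0],"roll":0},{"claw":-1,"linear":[-20,0,0],"roll":0},{"claw":-1,"linear":[-40,0,0],"roll":0},{"claw":-1,"linear":[-40,0,0],"roll":0},{"claw":-1,"linear":[-40,0,0],"roll":0},{"claw":-1,"linear":[-20,-20,0],"roll":0},{"claw":-1,"linear":[-10,-35,30],"roll":0},{"claw":-1,"linear":[-10,-35,40],"roll":0},{"claw":-1,"linear":[-10,-35,40],"roll":0},{"claw":-1,"linear":[0,-20,40],"roll":0},{"claw":-1,"linear":[0,-20,40],"roll":0},{"claw":-1,"linear":[0,0,40],"roll":0},{"claw":-1,"linear":[0,0,30],"roll":0},{"claw":-1,"linear":[0,0,0],"roll":0},{"claw":-1,"linear":[0,0,0],"roll":0}]'
python3 - <<'E'
from h import *
go(522,128,73);snap('wrist','w13');s=snap('scene','s13');snap('side','d13')
c=cv2.resize(s['frame'][130:280,140:370],None,fx=3.4,fy=3.4,interpolation=cv2.INTER_CUBIC); cv2.imwrite('pics/crop13.png',c[:,:,::-1])
E
```

```text
t: 25.0
eef_pos: [650.0, 104.9, 81.2]
tcp_rot: [1.171, 1.233, -1.17]
ft_force: [-1.4, 0.5, 2.6]
gripper_width: 0.765
t: 26.9
eef_pos: [503.5, -157.5, 269.1]
tcp_rot: [1.172, 1.233, -1.171]
ft_force: [-0.2, 0.4, 1.0]
gripper_width: 0.998
tcp [ 503.5 -157.5  269.1] jaw y [ 0.999  0.051 -0.   ] x [-0.  0. -1.] q6 -0.4 w 0.998 t 26.9
need tool shift [ 196.2   33.1 -284.2]
roll to have jaw y along world x (row perp .9988,.0497): deg 0.1 -179.9
```

View pics/crop13.png

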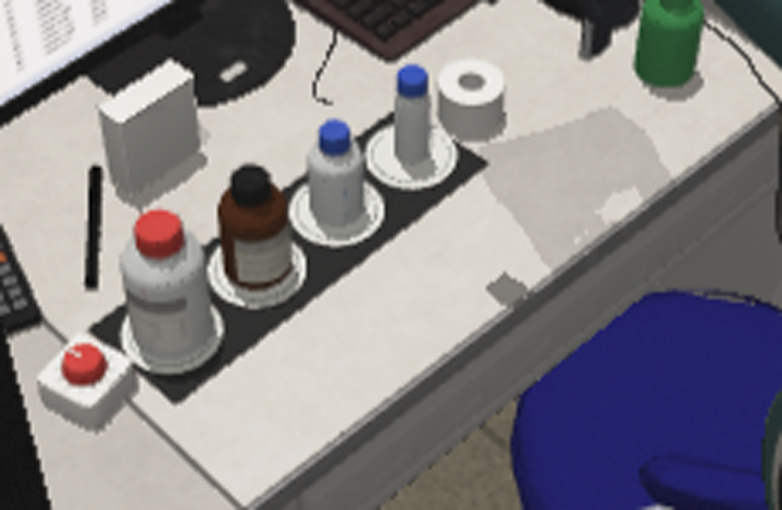

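View pics/w13.png

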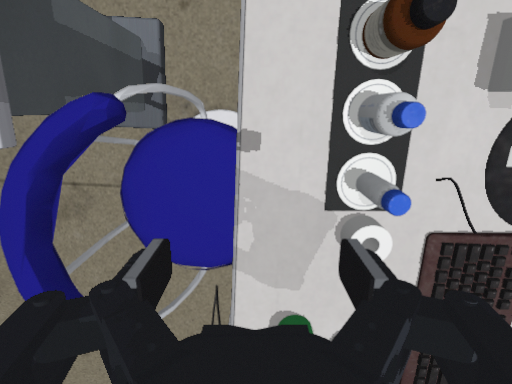

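All four stand in order. Now a numeric check in the scene view, where I measure container offsets against the coasters in the same frame.

Run:
```python
from h import *
s=dict(np.load('pics/s13.npz')); f=s['frame']
v,u=np.mgrid[0:384,0:512]; r=rays(s,np.c_[u.ravel(),v.ravel()])
def cloud(s): return (np.c_[r,np.ones(len(r))]*s['depth'].ravel()[:,None])@s['T'][:3,:3].T+s['T'][:3,3]
P=cloud(s); P0=np.load('pics/P.npy').reshape(-1,3)
for n,c,R,h in [('L',(647.4,106.8),33,90),('M',(652.1,12),29,72),('S',(656.8,-82.8),24,68),('V',(661.5,-177.6),16,72)]:
    c=np.array(c); q=P[np.hypot(*(P[:,:2]-c).T)<R+12]; b=q[(q[:,2]>22)&(q[:,2]<h)]
    z=least_squares(lambda k:np.hypot(*(b[:,:2]-k).T)-R,c,loss='soft_l1').x
    lo=b[b[:,2]<45];hi=b[b[:,2]>50]; f2=lambda b:least_squares(lambda k:np.hypot(*(b[:,:2]-k).T)-R,c,loss='soft_l1').x
    print(n,'offset',(z-c).round(1),'tilt shift',(f2(hi)-f2(lo)).round(1),'top z',q[:,2].max().round(1))
for n,c in (('timer',(648,190)),('roll',(665,-257))):
    for Q in (P0,P):
        q=Q[(np.hypot(*(Q[:,:2]-c).T)<60)&(Q[:,2]>34)&(Q[:,2]<45)]; q=q[(q[:,1]>150)|(q[:,1]<-222)]; print(n,q.mean(0).round(1),len(q))
o=arm.get_obs(); print(o['t'],np.abs(o['qd']).max())
cap(s,'L',(650,105)); cap(s,'S',(658,-85)); cap(s,'V',(662,-179))
```

```text
L offset [ 1.5 -1.6] tilt shift [ 0.  -0.2] top z 137.0
M offset [ 1.3 -2. ] tilt shift [-0.   0.1] top z 118.5
S offset [ 0.6 -1.7] tilt shift [0.2 0.8] top z 105.9
V offset [ 0.3 -1.4] tilt shift [ 0.2 -0.4] top z 106.8
timer [646.9 190.7  40.3] 105
timer [647.4 190.5  40.4] 102
roll [ 666.  -258.1   38.9] 192
roll [ 666.2 -258.1   39.1] 190
27.05 0.0029926530782946013
L px [186.2 198.3] area 157 centroid [646.7 106.5 126. ] minmax [624.3053   85.64878] [669.2948  126.70152]
S px [237.7 170.1] area 70 centroid [656.1 -81.9  96. ] minmax [639.9353   -97.840294] [672.7369  -65.62394]
V px [260.6 153.3] area 64 centroid [ 662.4 -178.3   96. ] minmax [ 645.94904 -194.38933] [ 677.9871  -161.54205]
```

Offsets are within about 2.5 mm, which is the calibration and depth accuracy. All four are upright, and the timer and roll haven't moved. Handing in.

```bash
python3 -c "
from bench import arm
print(arm.hand_in())"
```

```text
the job is handed in; nothing more can be done
None
```

All four containers now stand upright on the coasters in width order, and the job is handed in. From the timer end: large bottle on coaster 1, medium on 2, small on 3, and the vial on 4 next to the label roll. It took about 27 s of the 93 s allowed, and nothing tipped or fell.

**Centring:** In the scene view the containers read 1.4–2.4 mm off the coaster centres. The wrist camera, used to place them, put each one within about 1 mm. The two cameras disagreed by about 2 mm in absolute position, which matches the stated calibration accuracy.

**Upright:** Fits to the upper and lower parts of each container differ by under 1 mm, so I see no tilt.

**Left alone:** The timer and label roll measure within 0.5 mm of where they started. The green look-alike was never touched.

**Forces:** Readings between moves stayed under 10 N, and the gripper was clear of everything at hand-in.

No check failed.

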